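Clamp the welded pipe coupon under the cam lever and hold it

TASK

Lift the welded pipe coupon (the taller pipe with the weld bead round its middle) off the free-spinning turntable and stand it upright in the V of the cam clamp, leaving the plain offcut standing on the turntable. Let go of it, then swing the clamp's cam lever from its open rest round to the cam's highest lift, where the lever points straight back in line with the plunger and the pad presses the coupon home in the V. The lever springs back and has no latch, so finish while holding it there for the welder to dress the bead; do not knock over or shift the hammer, the tin and the flange lying about.

Things in the scene. Friction and masses are not known exactly. Their poses are not given: they have to be found in the camera images.
- coupon_mid (a point): Centre of the welded pipe coupon, half-way up it. A loose open steel pipe, 48 mm outside diameter, 110 mm tall, 0.44 kg (varies by a quarter), standing on end on the turntable, with a weld bead round its middle (55 mm over the bead, 8 mm high). Its z axis is the pipe's axis. Bare pipe above the bead from 4 mm to 55 mm above this point.
- offcut_mid (a point): Centre of the plain pipe offcut, half-way up it: same 48 mm pipe, no bead, 80 mm tall, loose, standing on the turntable about 100 to 130 mm (centre to centre) from the coupon. It stays there.
- turntable_top (a point): Centre of the turntable's round plate, on its upper face, 62 mm above the table. The plate, 200 mm across, spins freely about the vertical with hardly any friction, so it turns if what stands on it is pushed sideways. The foot is fixed.
- clamp: The cam clamp, fixed. Origin: centre of its base plate (120 mm in x, 235 mm in y, 12 mm thick), on the table; z up. Its y runs from the cam towards the V, along the plunger; the open lever points to its -x side. Along y: cam pivot at -67.5 mm, plunger guide (72 mm high) at -15 to +12 mm, pad face at +22.5 mm when open, V nest at +57.5 mm.
- nest (a point): Where the coupon's axis belongs, on the base plate's upper face (12 mm above the table), axes as the clamp's. A 90 degree V in a 45 mm high steel block touches a seated coupon on its +y side; it is open upwards and to -y, mouth 66 mm. With the lever open the pad is 35 mm away to -y: 11 mm of play. Lower the coupon about 5 mm short of home (y -5 mm); the pad pushes it home.
- cam_pivot (a point): Point on the vertical axis of the cam lever, 85 mm above the table (the height of the handle's middle), axes as those of the clamp.
- handle_mid (a point): Middle of the upright black handle at the lever's end, 110 mm from the cam pivot. It is 25 mm across and 45 mm tall, its lower end 3 mm above the lever bar (22 mm wide, upper face 60 mm above the table), and revolves freely on its own vertical pin, so a grip on it need not turn with the lever.
- cam_lever (a joint): Angle of the cam lever (rad): 0 at the open rest, growing anticlockwise seen from above, stop at 2.3. Highest lift is at 1.75, where the lever points along the clamp's -y, straight away from the V; beyond it the lift falls again. From rest to there the pad advances 14 mm. A return spring pulls about 4 N at the handle at 1.75 and swings the lever back to 0 when let go.
- plunger_pad: The black rubber-faced pad (34 mm wide, 26 mm high, its centre 40 mm above the table) on the plunger's end; its origin lies on the plunger's axis over the cam pivot, 86 mm behind the pad, and moves with it. It is sprung, and yields about 3 mm with about 15 N on a seated coupon at highest lift.
- hammer: A loose hammer with wooden handle, 260 mm long, lying on the table to the robot's right; origin at the middle of its length, on the table. Leave alone.
- paste_tin: A loose aluminium tin, 72 mm across and 85 mm tall, standing at the far side of the table; origin under its centre. Leave alone.
- flange: A loose steel ring, 80 mm across, 14 mm thick, lying on the table near the robot; origin under its centre. Leave alone.
Not all that is in view belongs to the job. What is shaped like the part that bears coupon_mid but red or yellow is not meant.

How it is judged:
On the way, in this order (a step that is already met when the one before it is completed fails the run):
1. the coupon is lifted clear of the turntable (z of coupon_mid in the frame of turntable_top above 0.075 m and contact force between the fingers and coupon above 1 N), for 0.1 s.
2. the coupon stands upright in the clamp's V, let go, with the lever still open (horizontal distance between coupon_mid and nest below 0.014 m and z of coupon_mid in the frame of nest below 0.059 m and angle between coupon_mid's own z axis and vertical below 0.1 rad and contact force between the fingers and coupon below 0.1 N and value of joint cam_lever below 0.4 rad), for 0.1 s.
At the end, for the whole second after the job is handed in: Fingers still on the cam lever (over 1 N) within 0.15 rad of highest lift (joint 1.75); pad presses the coupon with over 5 N; coupon upright on the base plate within 6 mm of its place in the V, not touched by the robot; the offcut still stands on the turntable (value of joint cam_lever between 1.6 and 1.9 rad and contact force between the fingers and cam_lever above 1 N and contact force between plunger_pad and coupon above 5 N and contact force between the arm and coupon below 0.5 N and horizontal distance between coupon_mid and nest below 0.006 m and z of coupon_mid in the frame of nest between 0.051 and 0.059 m and angle between each of coupon_mid, offcut_mid's own z axis and vertical below 0.1 rad and z of offcut_mid in the frame of turntable_top above 0.035 m); the arm keeps its last pose, push and grip.
It fails at once if the offcut is tipped, taken off the turntable or pushed to its edge (angle between offcut_mid's own z axis and vertical above 0.3 rad or horizontal distance between offcut_mid and turntable_top above 0.09 m or z of offcut_mid in the frame of turntable_top above 0.055 m).
It fails at once if the hammer, tin or flange is shifted by more than 30 mm (distance of any of hammer, paste_tin, flange from where it was at the start of the episode above 0.03 m).
It also fails if it takes over 48 s, if anything falls off the work surface, if the arm or the gripper's body presses on something with over 40 N, if the wrist force passes 120 N, or if a joint passes its speed limit or range.

ROBOT

A 7-joint arm with a two-finger parallel gripper is mounted at the origin on the work surface. World frame = base frame: x ahead of the robot, y to its left, z up, the work surface at z = 0. Lengths are in m, angles in rad, forces in N, time in s.
With the tool pointing down it reaches from about 0.425 to 0.975 m from the base axis. Payload 16.7 kg.
Tool frame: the origin (TCP) lies at the very end of the fingers, on their centre line; the grasp point (between the pads) lies robot.hold_point_z behind it (robot.hold_point_z is the distance from the TCP to the grasp point, in m); z points along the fingers, y is the line along which they close (so a half turn about z gives the same grasp; the last joint's range is limited). The gripper opens to 85 mm and grips with 20 to 120 N. Pads are 22 mm wide; open, the fingers measure 114 mm over their backs; the gripper's body (76 mm by 85 mm) begins 54 mm behind the grasp point. The pads swing forward as they close: fully open they stand 13 mm farther back than shut.
Start: joints at [-1.433, 0.426, 0.074, 1.606, -0.034, 1.111, -0.067], TCP at [0.192, 0.647, 0.231] pointing down, gripper open.
Joint ranges: [-2.85, 2.85], [-0.5, 2.14], [-1.23, 1.37], [0.21, 2.46], [-1.02, 4.16], [0.16, 2.05], [-2.73, 2.73]. Speed limits (rad/s): [1.89, 1.89, 2.39, 2.39, 3.01, 3.01, 3.01].

INTERFACE

Orientations are given as [roll, pitch, yaw] about the fixed x, y, z axes, in that order (R = Rz(yaw) Ry(pitch) Rx(roll)).
In Python, from workcell import robot gives the robot as it stands. The module is installed in compiled form; this text tells all that it offers.
- The arm moves only by the shell command python3 -m creep 'ROWS'. ROWS is a JSON object of lists of equal length, an entry for each row: "claw": the closure, from 0 (fully open) to 1 (shut); "linear": the shift along the tool's x, y, z in cm, a list of three; "spin": the turn about the tool's z in degrees. In form: {"claw": [claw, ...], "linear": [[tx, ty, tz], ...], "spin": [spin, ...]}. A call has exactly 5 rows; each row is the pose to reach, as a shift and turn from the pose commanded when the call began, along the tool's axes at that moment; what a row does not reach only later rows make up. A row lasts 1/8 s, in which the tool goes at most 62.5 mm and 10.7 degrees, less where a joint would pass 70% of its speed; a pose out of reach is approached as far as the arm can. A call with a gripper value outside its range is refused whole. The fingers move at their own pace and stop on an object; the grip force is fixed at half the most. Time passes only in rows, so rows that repeat a pose let the fingers close, or fill a call up. It gives the time, the measured TCP pose, the force, the opening and the grip force at its end, in the units of the state.
- robot.sense(): the state, without advancing time (a new reading comes with each control period).
- robot.get_image(name): name is "scene" or "top" or "wrist"; returns a dict with "pixels" (400x640x3 uint8, red, green, blue), "camera_matrix" (3x3 intrinsics, pixels), "distortion" ([k1, k2, p1, p2, k3] as OpenCV has them; the pictures are not rectified), "camera_from_world" (4x4, takes a point from world to camera coordinates). Camera axes: x right, y up, looking along -z (the intrinsics and any distortion apply to the point x, -y, -z); pixel columns grow to the right and rows downward; lengths in m; the calibration is good to about 2 mm. A picture is of the moment at which its call begins. There is no depth.
- robot.hand_in(): hands the job in; it is judged then, once.
The state is a dict: "time_s": time; "joints": joint angles; "qd": joint speeds; "tau": joint torques, N m; "eef_pos": TCP position; "tcp_rot": TCP orientation; "force": force on the tool from outside, world axes, zero at the start; "torque": the same for the moment, N m; "finger_gap": opening from 0.0 (shut) to 1.0 (fully open); "gripper_force": force on a finger pad.
Only numpy, scipy, OpenCV 4.12 (cv2) and the standard library are available. Lean on these libraries where they do the work, as an engineer would, in place of code of your own. Each camera call takes 0.05 s, during which the arm holds its last target. There are 200 camera calls.

## Working session

There is one attempt and no reset: what is moved stays moved. The work goes in short steps, Python scripts to look and compute and a shell command to move; the robot and the scene stay as the last step left them, time stands still between calls to the robot, and variables do not carry over. Pictures are saved under pics/ and viewed, at most 13 in all, crops included, and the job is handed in when it is done.

```bash
mkdir -p pics
cat > h.py <<'E'
import numpy as np, cv2
from workcell import robot
def snap(n,f):
    im=robot.get_image(n); cv2.imwrite('pics/'+f,im['pixels'][:,:,::-1]); np.savez(f'{f}.npz',**{k:np.array(v) for k,v in im.items()}); return im
def load(f): return dict(np.load(f'{f}.npz'))
def ray(im,uv):
    K=np.array(im['camera_matrix'],float);d=np.array(im['distortion'],float);T=np.array(im['camera_from_world'])
    p=cv2.undistortPoints(np.array([[uv]],float),K,d)[0,0]
    R=T[:3,:3];return -R.T@T[:3,3], R.T@np.array([p[0],-p[1],-1])
def onz(im,uv,z):
    c,v=ray(im,uv); return c+v*(z-c[2])/v[2]
def proj(im,P):
    T=np.array(im['camera_from_world']);p=T[:3,:3]@np.array(P,float)+T[:3,3]
    return cv2.projectPoints(np.array([[p[0],-p[1],-p[2]]]),np.zeros(3),np.zeros(3),np.array(im['camera_matrix'],float),np.array(im['distortion'],float))[0][0,0]
E
python3 - <<'E'
from h import *
for n in('scene','top'):
    im=snap(n,n+'0.png'); print(n,ray(im,(320,200)))
s=robot.sense();print(s,robot.hold_point_z)
E
```

```text
scene (array([1.10002784, 0.52468935, 0.99100923]), array([-0.49027617, -0.40135595, -0.77372273]))
top (array([0.29257852, 0.04451142, 1.44302892]), array([ 0.19670298,  0.01215594, -0.98057347]))
{'time_s': 0.1, 'joints': array([-1.43251866,  0.42667448,  0.07385794,  1.6065372 , -0.03412551,
        1.11079904, -0.06708027]), 'qd': array([ 1.97700280e-04, -6.31003641e-05, -1.16360891e-03, -1.63163995e-03,
       -8.24057052e-04, -1.02655409e-03,  1.37228223e-03]), 'tau': array([ 8.59349384e-03, -9.51529598e+01,  3.77191275e+00, -4.64395201e+01,
        1.98115013e-02,  6.36635101e-03, -1.92875876e-05]), 'eef_pos': array([0.19149625, 0.64688495, 0.23067998]), 'tcp_rot': array([-3.14043552e+00,  6.09092780e-05,  2.85378747e+00]), 'force': array([0.97103761, 0.27576768, 0.12050716]), 'torque': array([0.03663077, 0.04590568, 0.05097134]), 'gripper_force': 0.0, 'finger_gap': 1.0036479951670745} 0.0187
```

View pics/top0.png

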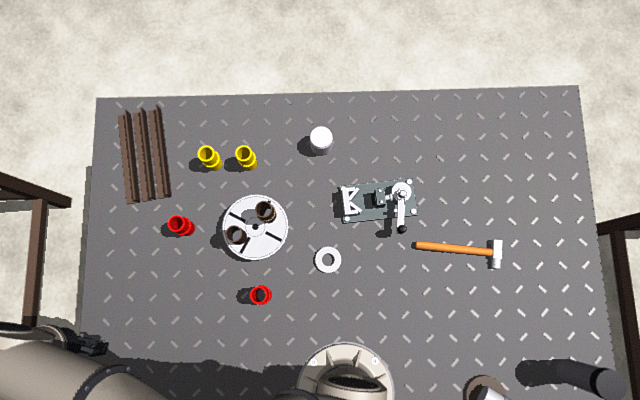

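View pics/scene0.png

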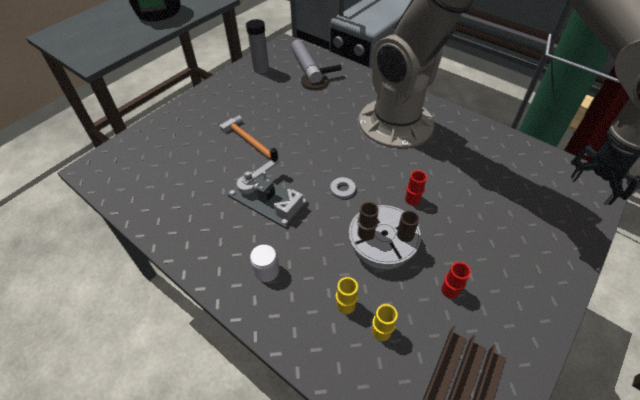

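Top view: turntable (255,228) with pipes at (265,211) and (236,235), clamp at (378,200) with handle at (403,230); the scene view shows pipes at (368,220) and (408,225). I'll enlarge to tell the pipes apart.

Run:
```python
from h import *
t=cv2.imread('pics/top0.png');s=cv2.imread('pics/scene0.png')
a=cv2.resize(t[180:275,210:310],(400,380),interpolation=cv2.INTER_CUBIC)
b=cv2.resize(t[170:245,325:425],(400,300),interpolation=cv2.INTER_CUBIC)
c=cv2.resize(s[185:280,335:435],(400,380),interpolation=cv2.INTER_CUBIC)
d=cv2.resize(s[155:230,220:320],(400,300),interpolation=cv2.INTER_CUBIC)
m=np.zeros((600,800,3),np.uint8)
m=np.vstack([np.hstack([a,c]),np.hstack([b,d])]);m=cv2.resize(m,(700,595));cv2.imwrite('pics/crop1.png',m)
```

```text
(no output)
```

View pics/crop1.png

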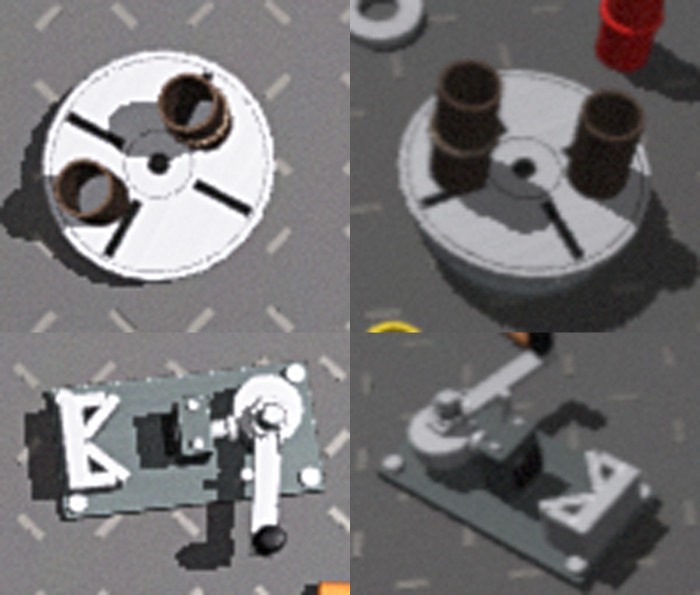

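The coupon (bead, taller) is at top px (264.6,209.4) and scene (369,209); the offcut is at top (235,234). The clamp's screws and V are clear, and its lever points to the image's bottom.

Run:
```python
from h import *
t=load('top0.png');s=load('scene0.png')
C=lambda x,y:(210+x/3.5,180+y/3.5)
S=lambda x,y:(335+(x-350)/3.5,185+y/3.5)
B=lambda x,y:(325+x/3.5,170+(y-332.5)/3.5)
D=lambda x,y:(220+(x-350)/3.5,155+(y-332.5)/3.5)
p=lambda n,v:print(n,np.round(v,4))
p('coupon t',onz(t,C(191,103),.172));p('coupon s',onz(s,S(469,85),.172))
p('off t',onz(t,C(88,188),.142));p('off s',onz(s,S(612,115),.142))
p('tt t',onz(t,C(158,163),.062));p('tt s',onz(s,S(522,167),.062))
p('handle t',onz(t,B(268,535),.108))
for c in [(296,372),(311,476),(77,502)]: p('screw',onz(t,B(*c),.016))
for c in [(393,463),(576,565),(646,490)]: p('screw s',onz(s,D(*c),.016))
for c in [(307,362),(325,487),(65,518),(50,390)]: p('corner',onz(t,B(*c),.012))
# V block top, triangular arms at z .057
for c in [(68,392),(110,393),(126,478),(75,485)]: p('vtop',onz(t,B(*c),.057))
# turntable by mask
g=t['pixels'].min(2)>150; g=g.astype(np.uint8);n,l,st,ce=cv2.connectedComponentsWithStats(g)
i=[k for k in range(1,n) if 215<ce[k][0]<300 and 185<ce[k][1]<270 and st[k][4]>1500]
for k in i:
  h=cv2.convexHull(np.argwhere(l==k)[:,::-1].astype(np.int32));w=np.array([onz(t,q[0],.062)[:2] for q in h],np.float32)
  print('plate',cv2.minEnclosingCircle(w))
s=robot.sense();w=robot.get_image('wrist');print(ray(w,(320,200)))
```

```text
coupon t [0.5243 0.2161 0.172 ]
coupon s [0.5271 0.2184 0.172 ]
off t [0.4616 0.3037 0.142 ]
off s [0.4633 0.3077 0.142 ]
tt t [0.4923 0.2594 0.062 ]
tt s [0.4927 0.2574 0.062 ]
handle t [ 0.4721 -0.1746  0.108 ]
screw [ 0.6326 -0.2227  0.016 ]
screw [ 0.5368 -0.2308  0.016 ]
screw [ 0.5181 -0.0211  0.016 ]
screw s [ 0.6312 -0.222   0.016 ]
screw s [ 0.6132 -0.0128  0.016 ]
screw s [ 0.5121 -0.0191  0.016 ]
corner [ 0.6426 -0.2339  0.012 ]
corner [ 0.5272 -0.2435  0.012 ]
corner [ 0.5045 -0.0101  0.012 ]
corner [6.222e-01 1.000e-04 1.200e-02]
vtop [ 0.6096 -0.0143  0.057 ]
vtop [ 0.6078 -0.0511  0.057 ]
vtop [ 0.5317 -0.0624  0.057 ]
vtop [ 0.5266 -0.0179  0.057 ]
plate ((0.49220168590545654, 0.25373852252960205), 0.10633236914873123)
(array([0.12322433, 0.66770162, 0.37426854]), array([ 0.28904729, -0.0702054 , -0.95498566]))
```

```bash
python3 -m creep '{"claw":[0,0,0,0,0],"linear":[[-4,-3,0],[-8.5,-6,0],[-13,-9.5,0],[-17.5,-12.5,0],[-22,-15.8,0]],"spin":[0,0,0,0,0]}'
python3 -m creep '{"claw":[0,0,0,0,0],"linear":[[-4.5,-3.2,0],[-9,-6.5,0],[-13.5,-9.8,0],[-18,-13,0],[-22.2,-15.9,0]],"spin":[10,20,30,40,50]}'
python3 -m creep '{"claw":[0,0,0,0,0],"linear":[[0,0,0],[0,0,0],[0,0,0],[0,0,0],[0,0,0]],"spin":[9,18.1,18.1,18.1,18.1]}'
python3 - <<'E'
from h import *
w=snap('wrist','w1.png');s=robot.sense();print(s['time_s'],s['eef_pos'],s['tcp_rot'])
for P in [(.5257,.2172,.172),(.4625,.3057,.142),(.4925,.2585,.062)]: print(proj(w,P))
E
```

```text
time_s: 0.78
eef_pos: [0.3586, 0.4317, 0.2313]
tcp_rot: [-3.142, -0.0, 2.854]
force: [1.6, 0.7, -0.1]
finger_gap: 1.002
gripper_force: 0.0
time_s: 1.4
eef_pos: [0.5263, 0.216, 0.2314]
tcp_rot: [3.141, -0.0, 1.975]
force: [0.4, 0.8, -0.2]
finger_gap: 0.999
gripper_force: 0.0
time_s: 2.02
eef_pos: [0.5253, 0.2179, 0.2313]
tcp_rot: [-3.142, -0.0, 1.668]
force: [0.4, -0.0, -0.4]
finger_gap: 0.999
gripper_force: 0.0
2.075 [0.52537888 0.21780364 0.23133782] [-3.14157524e+00 -6.15964273e-05  1.66694344e+00]
[315.5481724  212.43954233]
[243.60231747  81.64676572]
[288.23973492 138.6588934 ]
```

View pics/w1.png

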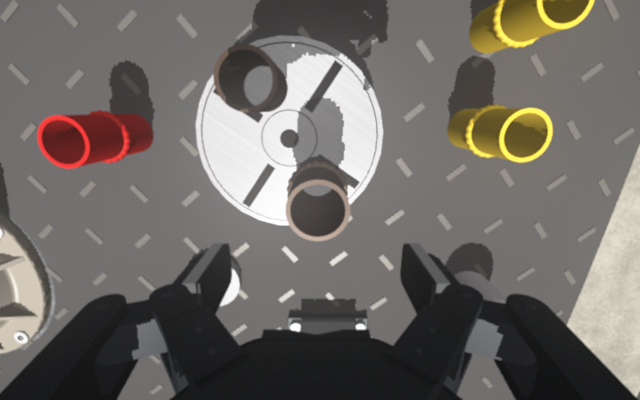

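The wrist view shows the coupon's rim centred at (318.5,210), the turntable hole at (289,138) and the offcut's rim at about (251,78), all near the predictions.

Run:
```python
from h import *
w=load('w1.png');s=robot.sense()
P=onz(w,(318.5,210.5),.172);Q=onz(w,(250,79),.142);print(P,Q,np.hypot(*(P-Q)[:2]))
y=s['tcp_rot'][2];d=P-s['eef_pos'];print('tool x,y mm',1e3*(d[0]*np.cos(y)+d[1]*np.sin(y)),1e3*(d[0]*np.sin(y)-d[1]*np.cos(y)),'z',1e3*(s['eef_pos'][2]-.131))
```

```text
[0.52773788 0.21893139 0.172     ] [0.46726126 0.30802835 0.142     ] 0.1076832869951908
tool x,y mm 0.896076685245176 2.4563679992483762 z 100.33782246271645
```

```bash
python3 -m creep '{"claw":[0,0,0,0,0],"linear":[[0,0.2,1],[0,0.2,4],[0,0.2,7],[0,0.2,9],[0,0.2,9.8]],"spin":[0,0,0,0,0]}'
python3 -m creep '{"claw":[0.2,0.4,0.6,0.8,1],"linear":[[0,0,0],[0,0,0],[0,0,0],[0,0,0],[0,0,0]],"spin":[0,0,0,0,0]}'
python3 -m creep '{"claw":[1,1,1,1,1],"linear":[[0,0,0],[0,0,0],[0,0,0],[0,0,0],[0,0,0]],"spin":[0,0,0,0,0]}'
```

```text
time_s: 2.7
eef_pos: [0.5268, 0.2175, 0.1318]
tcp_rot: [-3.14, 0.001, 1.666]
force: [0.4, -0.3, -0.2]
finger_gap: 1.0
gripper_force: 0.0
time_s: 3.32
eef_pos: [0.528, 0.2184, 0.1343]
tcp_rot: [3.14, -0.001, 1.665]
force: [-1.1, -0.1, 6.9]
finger_gap: 0.555
gripper_force: 62.0
time_s: 3.95
eef_pos: [0.528, 0.2184, 0.1343]
tcp_rot: [3.14, -0.001, 1.665]
force: [-1.5, 0.1, 6.9]
finger_gap: 0.564
gripper_force: 62.0
```

```bash
python3 -m creep '{"claw":[1,1,1,1,1],"linear":[[0,0,-1],[0,0,-3],[0,0,-5.5],[0,0,-7.5],[0,0,-8.5]],"spin":[0,0,0,0,0]}'
python3 - <<'E'
from h import *
w=snap('wrist','w2.png');snap('scene','s2.png');snap('top','t2.png');s=robot.sense();print(s['eef_pos'],s['tcp_rot'],s['force'],s['finger_gap'])
x,y,z=s['eef_pos']
print(proj(w,(x,y,.172+z-.1343)))
E
```

```text
time_s: 4.58
eef_pos: [0.5276, 0.2179, 0.2196]
tcp_rot: [3.141, -0.001, 1.665]
force: [-0.5, -0.2, -5.9]
finger_gap: 0.557
gripper_force: 63.2
[0.52729528 0.21797928 0.21834191] [ 3.14148808e+00 -2.29165506e-04  1.66525620e+00] [-0.57867832 -0.54816302 -5.45997299] 0.5599143674429078
[314.61669354 286.31810183]
```

View pics/w2.png

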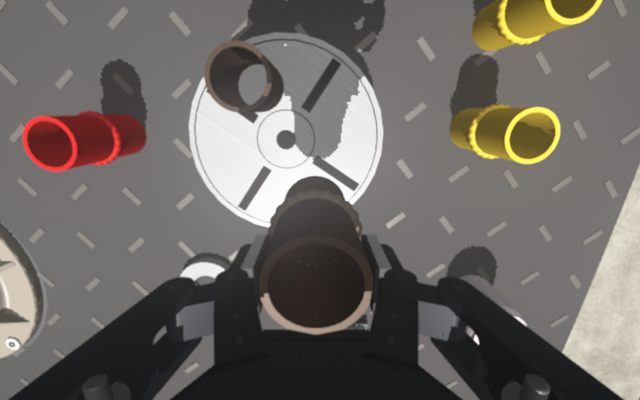

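The coupon is held upright, its rim at (315.5,284), about 1 mm from the tool axis. The offcut stands undisturbed at (243,76). Next I'll carry it past the V so the wrist camera can view the clamp.

```bash
python3 -m creep '{"claw":[1,1,1,1,1],"linear":[[-2,0.1,-0.5],[-7,0.4,-1],[-12,0.6,-1],[-17,0.8,-1],[-22,1,-1]],"spin":[0,0,0,0,0]}'
python3 -m creep '{"claw":[1,1,1,1,1],"linear":[[-5,0.2,0],[-10,0.3,0],[-14,0.5,0],[-16,0.5,0],[-16,0.5,0]],"spin":[0,0,0,0,0]}'
python3 - <<'E'
from h import *
w=snap('wrist','w3.png');s=robot.sense();print(s['eef_pos'],s['tcp_rot'],s['finger_gap'])
c=np.array([.5743,-.1215,0]);X=np.array([.9955,.095,0]);Y=np.array([-.095,.9955,0])
for a,b,z in [(0,.0575,.012),(-.06,.1175,.012),(.06,.1175,.012)]: P=c+a*X+b*Y;P[2]=z;print(proj(w,P))
E
```

```text
time_s: 5.35
eef_pos: [0.5576, -0.0026, 0.2279]
tcp_rot: [-3.141, 0.0, 1.665]
force: [1.1, -0.4, -5.4]
finger_gap: 0.557
gripper_force: 63.1
time_s: 5.98
eef_pos: [0.5771, -0.1617, 0.2277]
tcp_rot: [-3.14, 0.001, 1.662]
force: [-1.1, 0.0, -6.2]
finger_gap: 0.558
gripper_force: 63.1
[ 0.57738037 -0.16010315  0.22767217] [-3.14029129e+00  1.51978597e-04  1.66316742e+00] 0.5556489393213584
[315.85535046  88.11124172]
[262.0126598   31.88893606]
[369.21267657  31.30153239]
```

View pics/w3.png

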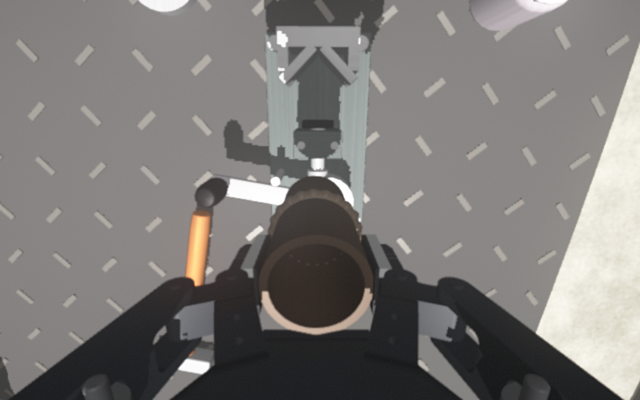

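The wrist view shows the V block between (278,27) and (359,27), its vertex near (318,50), the plate edges at x≈267 and 369, and the open lever's handle at (210,192). I'll enlarge this to get the edges precisely.

Run:
```python
from h import *
m=cv2.imread('pics/w3.png')[0:175,195:395];cv2.imwrite('pics/crop2.png',cv2.resize(m,None,fx=3.4,fy=3.4,interpolation=cv2.INTER_CUBIC))
```

```text
(no output)
```

View pics/crop2.png

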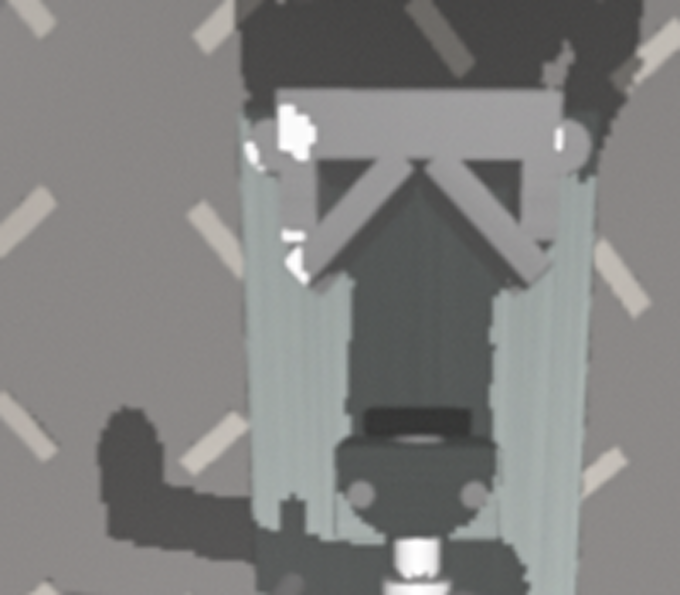

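Run:
```python
from h import *
w=load('w3.png');F=lambda x,y:(195+x/3.4,y/3.4)
X=np.array([.9955,.095]);Y=np.array([-.095,.9955]);c=np.array([.5743,-.1215])
def p(n,q,z): d=onz(w,F(*q),z)[:2]-c;print(n,'clamp mm',np.round(1e3*np.array([d@X,d@Y]),1))
for n,q,z in [('L1',(241,120),.012),('L2',(256,560),.012),('R1',(595,180),.012),('R2',(577,560),.012),('blkL',(277,90),.057),('blkR',(563,90),.057),('apex',(421,168),.057),('mouthL',(318,290),.057),('mouthR',(525,287),.057),('padL',(364,408),.053),('padR',(470,408),.053)]:p(n,q,z)
s=robot.sense();print(s['eef_pos'],s['tcp_rot'],s['time_s'])
```

```text
L1 clamp mm [-55.8 114. ]
L2 clamp mm [-57.8 -33. ]
R1 clamp mm [61.8 95.2]
R2 clamp mm [ 61.  -33.6]
blkL clamp mm [-38.2 111.4]
blkR clamp mm [ 43.8 111. ]
apex clamp mm [ 3.1 90.6]
mouthL clamp mm [-28.   57.1]
mouthR clamp mm [34.3 57.7]
padL clamp mm [-14.9  22.5]
padR clamp mm [18.4 22.3]
[ 0.57738037 -0.16010315  0.22767217] [-3.14029129e+00  1.51978597e-04  1.66316742e+00] 6.025
```

```bash
python3 -m creep '{"claw":[1,1,1,1,1],"linear":[[3,0.1,0],[6,0.2,0],[8.5,0.3,0],[9,0.3,0],[9,0.3,0]],"spin":[0,0,0,0,0]}'
python3 -m creep '{"claw":[1,1,1,1,1],"linear":[[0,0,2],[0,0,5],[0,0,7.5],[0,0,8.5],[0,0,8.5]],"spin":[0,0,0,0,0]}'
python3 - <<'E'
from h import *
for n in('scene','top','wrist'): snap(n,n+'4.png')
a=cv2.imread('pics/scene4.png')[120:230,210:330];b=cv2.imread('pics/wrist4.png')
m=np.hstack([cv2.resize(a,(400,400),interpolation=cv2.INTER_CUBIC),cv2.resize(b[:,120:520],(400,400))]);cv2.imwrite('pics/crop4.png',m)
s=robot.sense();print(s['eef_pos'],s['force'])
E
```

```text
time_s: 6.65
eef_pos: [0.5725, -0.0687, 0.2282]
tcp_rot: [-3.141, 0.0, 1.666]
force: [-0.4, -1.1, -6.2]
finger_gap: 0.554
gripper_force: 63.1
time_s: 7.28
eef_pos: [0.5725, -0.0697, 0.1432]
tcp_rot: [-3.141, 0.0, 1.664]
force: [0.7, 0.1, -6.0]
finger_gap: 0.56
gripper_force: 63.3
[ 0.57324584 -0.06931466  0.14428714] [ 0.39993425  0.02337645 -5.50055513]
```

View pics/crop4.png

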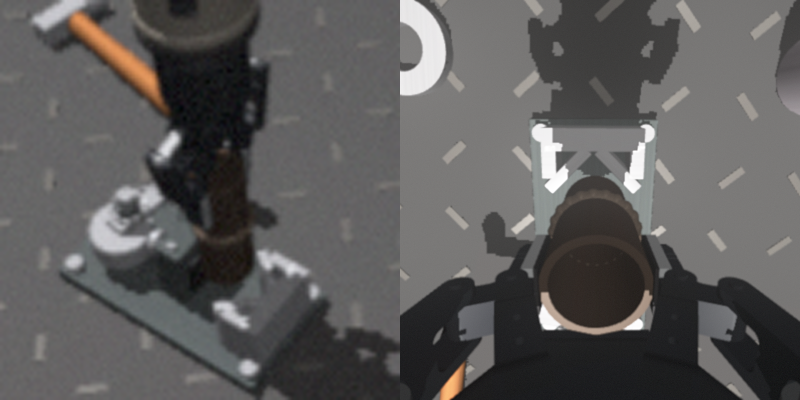

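The coupon sits just above the V and in line with it: pipe at x≈596, V apex at x≈594 in the right-hand crop. Lowering now.

```bash
python3 -m creep '{"claw":[1,1,1,1,1],"linear":[[0,0,1.5],[0,0,3.5],[0,0,5],[0,0,5.5],[0,0,5.6]],"spin":[0,0,0,0,0]}'
python3 -m creep '{"claw":[1,1,1,1,1],"linear":[[0,0,0.1],[0,0,0.2],[0,0,0.3],[0,0,0.3],[0,0,0.3]],"spin":[0,0,0,0,0]}'
```

```text
time_s: 8.05
eef_pos: [0.5727, -0.0692, 0.0872]
tcp_rot: [-3.141, 0.0, 1.665]
force: [0.7, 0.6, -5.9]
finger_gap: 0.556
gripper_force: 63.3
time_s: 8.68
eef_pos: [0.5728, -0.0691, 0.0845]
tcp_rot: [3.141, 0.0, 1.665]
force: [0.2, 0.7, -3.7]
finger_gap: 0.559
gripper_force: 63.5
```

```bash
python3 -m creep '{"claw":[1,1,1,1,1],"linear":[[0,0,0.05],[0,0,0.1],[0,0,0.1],[0,0,0.1],[0,0,0.1]],"spin":[0,0,0,0,0]}'
```

```text
time_s: 9.3
eef_pos: [0.5729, -0.0692, 0.0843]
tcp_rot: [3.141, -0.0, 1.665]
force: [-6.2, 1.6, 16.3]
finger_gap: 0.559
gripper_force: 65.5
```

```bash
python3 -m creep '{"claw":[0.4,0.3,0.1,0,0],"linear":[[0,0,0],[0,0,0],[0,0,0],[0,0,0],[0,0,0]],"spin":[0,0,0,0,0]}'
python3 -m creep '{"claw":[0,0,0,0,0],"linear":[[0,0,-1],[0,0,-4],[0,0,-8],[0,0,-10],[0,0,-10.5]],"spin":[0,0,0,0,0]}'
python3 - <<'E'
from h import *
w=snap('wrist','w5.png');sc=snap('scene','s5.png');s=robot.sense();print(s['eef_pos'],s['tcp_rot'],s['finger_gap'],s['force'])
print(proj(w,(.5717,-.069,.122)))
a=cv2.imread('pics/s5.png')[120:230,210:330];b=cv2.imread('pics/w5.png')
m=np.hstack([cv2.resize(a,(400,400),interpolation=cv2.INTER_CUBIC),b[:,120:520]]);cv2.imwrite('pics/crop5.png',m)
E
```

```text
time_s: 9.93
eef_pos: [0.5727, -0.0691, 0.0833]
tcp_rot: [-3.141, 0.0, 1.665]
force: [0.6, -0.1, 0.4]
finger_gap: 0.997
gripper_force: 0.0
time_s: 10.55
eef_pos: [0.5733, -0.0691, 0.19]
tcp_rot: [3.139, -0.0, 1.665]
force: [-0.6, -0.1, -0.8]
finger_gap: 1.0
gripper_force: 0.0
[ 0.57272746 -0.06902171  0.18866507] [ 3.14094753e+00 -1.34689324e-04  1.66523719e+00] 0.9998376123472912 [ 0.77614069  0.07306321 -0.16231743]
[312.90221222 207.51056005]
```

View pics/crop5.png

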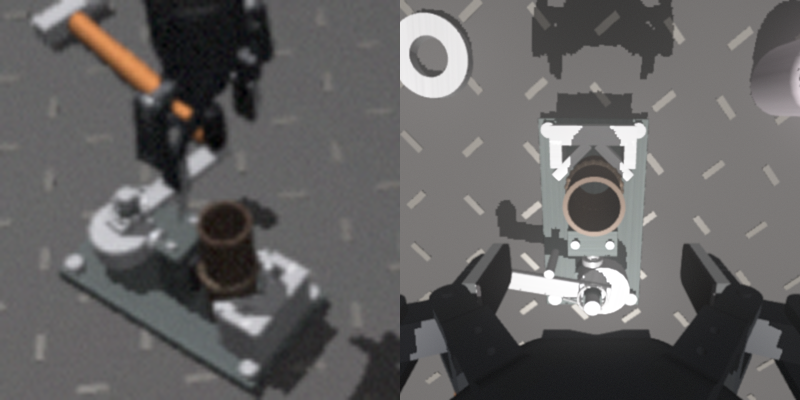

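The coupon stands upright in the V with its rim at about (315,207), and the lever is still open. Now I'll measure the handle.

Run:
```python
from h import *
w=load('w3.png');t=load('top0.png');s=robot.sense()
for im,n,win in((w,'w3',(192,232,172,212)),(t,'top',(394,412,220,238))):
    x0,x1,y0,y1=win;g=cv2.cvtColor(im['pixels'],cv2.COLOR_RGB2HSV)[y0:y1,x0:x1]
    m=((g[...,2]<55)).astype(np.uint8);k,l,st,ce=cv2.connectedComponentsWithStats(m);i=1+np.argmax(st[1:,4]);print(n,st[i]+[x0,y0,0,0,0],ce[i]+[x0,y0])
    H=(.4734,-.1786)
    print('pred',[proj(im,(*H,z)).round(1) for z in(.063,.0855,.108)]);print('mid',onz(im,ce[i]+[x0,y0],.0855))
```

```text
Traceback (most recent call last):
ValueError: attempt to get argmax of an empty sequence
```

Run:
```python
from h import *
w=load('w3.png');t=load('top0.png')
for im,n,win in((w,'w3',(192,232,172,212)),(t,'top',(394,412,220,238))):
    x0,x1,y0,y1=win;g=im['pixels'].max(2)[y0:y1,x0:x1];th=(int(g.min())+int(np.median(g)))/2
    m=(g<th).astype(np.uint8);k,l,st,ce=cv2.connectedComponentsWithStats(m);i=1+np.argmax(st[1:,4]);print(n,g.min(),th,st[i]+[x0,y0,0,0,0],ce[i]+[x0,y0])
    H=(.4734,-.1786)
    print('pred',[proj(im,(*H,z)).round(1) for z in(.063,.0855,.108)]);print('mid',onz(im,ce[i]+[x0,y0],.0855))
```

```text
w3 57 88.0 [195 178  33  33 603] [210.99502488 191.68656716]
pred [array([220.5, 186. ]), array([213.6, 191.4]), array([205.6, 197.7])]
mid [ 0.47072784 -0.17912175  0.0855    ]
top 1 67.0 [397 225   9   9  46] [400.30434783 229.2173913 ]
pred [array([400.5, 229.5]), array([401.7, 228.4]), array([402.9, 227.4])]
mid [ 0.47118077 -0.17438091  0.0855    ]
```

```bash
python3 -m creep '{"claw":[0,0,0,0,0],"linear":[[-3,-3,0],[-6,-6.5,0],[-9,-10,0],[-10,-11,0],[-10,-11,0]],"spin":[0,0,0,0,0]}'
python3 - <<'E'
from h import *
w=snap('wrist','w6.png');s=robot.sense();print(s['eef_pos'],s['tcp_rot'])
print([proj(w,(.472,-.178,z)) for z in(.063,.108)])
E
```

```text
time_s: 11.28
eef_pos: [0.4722, -0.1792, 0.188]
tcp_rot: [-3.141, -0.0, 1.664]
force: [-0.1, 0.7, -0.5]
finger_gap: 1.002
gripper_force: 0.0
[ 0.47293796 -0.17845799  0.18798134] [-3.14118735e+00 -1.08551059e-04  1.66532872e+00]
[array([315.15650001, 187.54927585]), array([315.10719607, 201.62442426])]
```

View pics/w6.png

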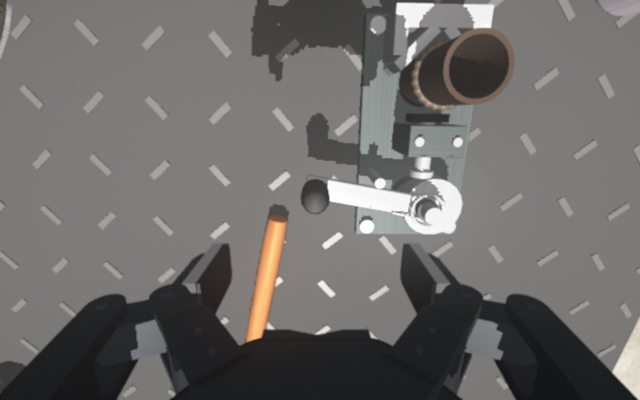

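The handle is at (315,196), exactly between the fingers as predicted, and the coupon is still upright in the V. Descending to grip.

```bash
python3 -m creep '{"claw":[0,0,0,0,0],"linear":[[0,0,2],[0,0,6],[0,0,10],[0,0,11.5],[0,0,11.8]],"spin":[0,0,0,0,0]}'
python3 -m creep '{"claw":[0.3,0.6,0.9,1,1],"linear":[[0,0,0],[0,0,0],[0,0,0],[0,0,0],[0,0,0]],"spin":[0,0,0,0,0]}'
```

```text
time_s: 11.95
eef_pos: [0.4728, -0.1786, 0.0699]
tcp_rot: [-3.14, -0.0, 1.666]
force: [-0.8, -0.4, 1.0]
finger_gap: 1.002
gripper_force: 0.0
time_s: 12.58
eef_pos: [0.4717, -0.1791, 0.0709]
tcp_rot: [-3.141, -0.001, 1.664]
force: [-10.7, 1.4, 20.4]
finger_gap: 0.257
gripper_force: 57.7
```

```bash
python3 -m creep '{"claw":[0.4,0.4,0.4,0.4,0.4],"linear":[[0,0,0],[0,0,-0.3],[0,0,-0.5],[0,0,-0.5],[0,0,-0.5]],"spin":[0,0,0,0,0]}'
python3 -m creep '{"claw":[0.5,0.7,1,1,1],"linear":[[0,0,0],[0,0,0],[0,0,0],[0,0,0],[0,0,0]],"spin":[0,0,0,0,0]}'
```

```text
time_s: 13.2
eef_pos: [0.4726, -0.179, 0.0753]
tcp_rot: [-3.142, 0.0, 1.665]
force: [-0.4, 0.0, 0.0]
finger_gap: 0.6
gripper_force: 0.0
time_s: 13.82
eef_pos: [0.4717, -0.1791, 0.0754]
tcp_rot: [-3.14, -0.001, 1.665]
force: [-7.2, 0.1, 11.3]
finger_gap: 0.251
gripper_force: 58.1
```

```bash
python3 -m creep '{"claw":[1,1,1,1,1],"linear":[[-0.95,-0.15,0],[-1.9,-0.2,0],[-2.85,-0.15,0],[-3.8,0,0],[-4.75,0.2,0]],"spin":[0,0,0,0,0]}'
```

```text
time_s: 14.45
eef_pos: [0.4779, -0.2269, 0.0755]
tcp_rot: [-3.14, -0.0, 1.664]
force: [-7.8, -0.1, 11.2]
finger_gap: 0.255
gripper_force: 58.3
```

```bash
python3 -m creep '{"claw":[1,1,1,1,1],"linear":[[-0.9,0.3,0],[-1.8,0.65,0],[-2.65,1.1,0],[-3.45,1.6,0],[-4.25,2.2,0]],"spin":[0,0,0,0,0]}'
python3 -m creep '{"claw":[1,1,1,1,1],"linear":[[-0.7,0.65,0],[-1.35,1.35,0],[-1.95,2.1,0],[-2.45,2.9,0],[-2.9,3.75,0]],"spin":[0,0,0,0,0]}'
```

```text
time_s: 15.08
eef_pos: [0.504, -0.2675, 0.0755]
tcp_rot: [-3.14, 0.0, 1.664]
force: [-6.8, -2.7, 9.7]
finger_gap: 0.256
gripper_force: 58.3
time_s: 15.7
eef_pos: [0.5444, -0.2928, 0.0755]
tcp_rot: [-3.141, 0.001, 1.664]
force: [-5.4, -2.2, 6.3]
finger_gap: 0.256
gripper_force: 58.3
```

```bash
python3 -m creep '{"claw":[1,1,1,1,1],"linear":[[-0.35,0.9,0],[-0.65,1.8,0],[-0.85,2.75,0],[-1,3.7,0],[-1.05,4.7,0]],"spin":[0,0,0,0,0]}'
python3 -m creep '{"claw":[1,1,1,1,1],"linear":[[0,0,0],[0,0,0],[0,0,0],[0,0,0],[0,0,0]],"spin":[0,0,0,0,0]}'
python3 - <<'E'
from h import *
s=robot.sense();print(s['time_s'],s['eef_pos'],s['force'],s['finger_gap'])
x,y,_=s['eef_pos']
for p in[(.583,-.1884),(.581,-.1888)]: print(1.75+np.arctan2(y-p[1],x-p[0])-np.arctan2(-1,.09),np.hypot(x-p[0],y-p[1]))
P=np.array([[.4713,-.1791],[.4779,-.2269],[.504,-.2675],[.5444,-.2928],[x,y]]);A=np.c_[2*P,np.ones(5)];r=np.linalg.lstsq(A,(P**2).sum(1),rcond=None)[0];print('circle',r[:2],np.sqrt(r[2]+r[:2]@r[:2]))
w=snap('wrist','w7.png');sc=snap('scene','s7.png');t=snap('top','t7.png')
a=cv2.resize(w['pixels'][:,:,::-1],(480,300));b=sc['pixels'][140:240,200:330,::-1];b=cv2.resize(b,(390,300));c=t['pixels'][165:265,205:425,::-1];c=cv2.resize(c,(660,300))
m=np.zeros((600,800,3),np.uint8);m[:300,:480]=a;m[:300,480:800]=b[:,:320];m[300:,:660]=c;cv2.imwrite('pics/f7.png',m)
E
```

```text
time_s: 16.32
eef_pos: [0.5924, -0.2986, 0.0755]
tcp_rot: [-3.141, 0.001, 1.664]
force: [-3.9, 0.1, 6.4]
finger_gap: 0.253
gripper_force: 58.4
time_s: 16.95
eef_pos: [0.5923, -0.2986, 0.0756]
tcp_rot: [-3.141, 0.001, 1.664]
force: [-3.7, -1.7, 5.4]
finger_gap: 0.251
gripper_force: 58.5
16.95 [ 0.59231992 -0.29857692  0.07556688] [-3.70421483 -1.69163864  5.40769865] 0.25125597410411
1.744631420823509 0.11057040407597149
1.7629961399260627 0.11035901596150559
circle [ 0.58148147 -0.18860771] 0.11053950687376517
```

View pics/f7.png

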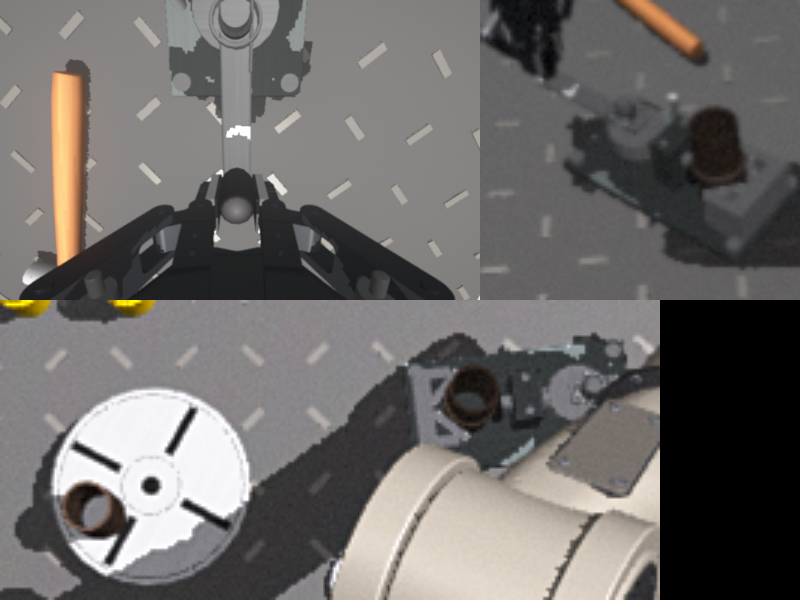

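The lever lies straight in line with the plunger (about 1.75 rad), the coupon is upright in the V with the pad against it, and the offcut is still standing. Handing in.

```bash
python3 -c "
from workcell import robot
print(robot.hand_in())"
```

```text
the job is handed in; nothing more can be done
None
```

The job is handed in at about 17 s: the coupon stands in the V with the pad against it, the gripper holds the cam lever at about 1.75 rad by my circle fit, and the offcut is still on the turntable; no verdict came back, and the pad force was judged only from the pictures.

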